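Shut and lock the cover of a bench incubator

TASK

The hinged cover of the white sample incubator stands ajar. Push it down fully shut with the fingertips, then set a fingertip in the slot of the round fastener in front of it and turn that a quarter turn clockwise (seen from above), right to its stop, so that its tongue lies over the cover's edge and locks it. Only push and turn: never lift the cover, and leave the beaker, the tape roll and the jar where they stand.

Things in the scene. Friction and masses are not known exactly. Their poses are not given: they have to be found in the camera images.
- housing: White bench incubator, fixed to the bench, 300 mm (its x) by 240 mm (its y), flat top deck 90 mm above the bench. Origin: centre of its underside, on the bench; its x axis points from the fastener to the cover's hinge, roughly away from the robot, z up. The fastener's axis stands at x = -90 mm, y = 0. A well with sample tubes lies under the cover.
- cover (a joint): Opening angle of the cover, rad: 0 = fully shut, flat on the deck; starts at 0.3 to 0.5; upper stop 0.9. Grey plate, 160 mm from hinge to free edge, 200 mm wide, 8 mm thick, clear window near the hinge. Free edge nearest the robot. A stiff hinge holds it where it is left; 3 to 6 N straight down on its free half shuts it.
- cover_face (a point): Point on the cover's upper face, mid-width, 110 mm from the hinge line (50 mm from the free edge), on solid grey. Moves with the cover; x points to the hinge, z out of the upper face. The hinge line is parallel to the housing's y, 117 mm ahead (+x) of the housing's origin, 94 mm above the bench. Shut, the upper face is 98 mm above the bench.
- cover_edge (a point): Middle of the cover's free edge, on its upper face, 160 mm from the hinge line. Moves with the cover.
- fastener (a joint): Turn of the fastener, rad: 0 = unlocked stop, grows clockwise seen from above, 1.571 = locked stop; starts at 0 to 0.3. Steady friction of about 0.12 N m; it stays where it is left. A fingertip in the slot off the axis can carry it round in an arc, or both closed fingertips in the slot can be turned about the axis.
- slot (a point): On the fastener's vertical axis, on the floor of its slot, 108 mm above the bench. Round aluminium head 84 mm across; straight slot right across its middle, 30 mm wide, 16 mm deep, open at both ends; cheeks' tops 124 mm above the bench. x axis lies along the slot towards the tongue, z up. At joint value 0 x is along the housing's +y, at 1.571 along its +x.
- beaker: Loose clear plastic beaker, 70 mm across, 85 mm tall, beside the incubator; origin at the centre of its underside. Not to be moved.
- tape: Loose roll of tape lying flat, 96 mm across, 22 mm tall, beside the incubator; origin at the centre of its underside. Not to be moved.
- jar: Loose small glass jar with a cap, 44 mm across, 70 mm tall, beside the incubator; origin at the centre of its underside. Not to be moved.
- tongue_tip (a point): Tip of the fastener's steel tongue, on its upper face, 62 mm from the axis, 104 mm above the bench; tongue 16 mm wide, 4 mm thick, under the head in line with the slot. Locked, it lies 15 mm over the shut cover's edge; if the cover is not shut it goes under it or strikes it.

How it is judged:
By the outcome, as a careful person would: the job done as asked, in the order asked, and still so for the second after the job is handed in, with the robot touching nothing.
It also fails if it takes over 51 s, if anything falls off the work surface, if the arm or the gripper's body presses on something with over 40 N, if the wrist force passes 120 N, or if a joint passes its speed limit or range.

ROBOT

A 6-joint arm with a two-finger parallel gripper is mounted at the origin on the work surface. World frame = base frame: x ahead of the robot, y to its left, z up, the work surface at z = 0. Lengths are in m, angles in degrees, forces in N, time in s.
With the tool pointing down it reaches from about 0.275 to 0.75 m from the base axis. Payload 10.2 kg.
Tool frame: the origin (TCP) lies midway between the tips of the shut fingers; the grasp point (between the pads) lies 19 mm behind it (arm.grasp_offset is the distance from the TCP to the grasp point, in m); z points along the fingers, x is the direction in which the jaws open and shut, and the axes are right-handed (so a half turn about z gives the same grasp; the last joint's range is limited). The gripper opens to 85 mm and grips with 20 to 120 N. Pads are 22 mm wide; open, the fingers measure 114 mm over their backs; the gripper's body (76 mm by 85 mm) begins 54 mm behind the grasp point. The pads swing forward as they close: fully open they stand 13 mm farther back than shut.
Start: joints at [59.908, 17.928, 85.812, -0, 76.261, -12.8], TCP at [0.156, 0.501, 0.231] pointing down, gripper open.
Joint ranges: [-168.41, 168.41], [-55.51, 124.54], [10.69, 146.95], [-70.63, 250.63], [1, 178], [-165.06, 165.06]. Speed limits (degrees/s): [136.94, 136.94, 172.46, 180, 180, 180].

INTERFACE

Orientations are given as a 3x3 rotation matrix whose columns are the frame's x, y, z axes.
In Python, from plant import arm gives the robot as it stands. The module is installed in compiled form; this text tells all that it offers.
- The arm moves only by the tool apply_moves, never from a script. Its argument "increments" is a list of rows, each an object with "turn": the turn, a rotation vector about the tool's x, y, z in units of 6 degrees (1.0 is 6 degrees), a list of three; "slide": the shift along the tool's x, y, z in units of 50 mm (1.0 is 50 mm), a list of three; "jaw": the finger opening in mm, from 0 to 85.4. In form: [{"turn": [ax, ay, az], "slide": [tx, ty, tz], "jaw": jaw}, ...]. A call has 1 to 20 rows; each row is the pose to reach, as a shift and turn from the pose commanded when the call began, along the tool's axes at that moment; what a row does not reach only later rows make up. A row lasts 1/8 s, in which the tool goes at most 62.5 mm and 10.7 degrees, less where a joint would pass 70% of its speed; a pose out of reach is approached as far as the arm can. A call with a gripper value outside its range is refused whole. The fingers move at their own pace and stop on an object; the grip force is fixed at half the most. Time passes only in rows, so rows that repeat a pose let the fingers close. It gives the time, the measured TCP pose, the force and the opening at its end, in the units of the state.
- arm.sense(): the state, without advancing time (a new reading comes with each control period).
- arm.snapshot(name): name is "scene" or "top"; returns the picture (384x512x3 uint8, red, green, blue); there is no depth.
- arm.camera_model(name): a dict with "fx", "fy", "cx", "cy" (pixels), "rvec" (rotation vector, rad) and "tvec" (3), from world to camera coordinates, as OpenCV has them. Camera axes: x right, y down, z forward; pixel columns grow to the right and rows downward; lengths in m; the calibration is good to about 2 mm. A picture is of the moment at which its call begins. camera_model takes no time and is no camera call.
- arm.close_job(): hands the job in, once; it reports no verdict.
Trained networks look in the newest picture that a camera, given by its name, has taken for a name from the list of things; names that differ only in an ending like _2 or _b are one class to them, and where a whole thing is asked for, a point or a joint stands for the part that bears it (a point fixed in the world has none). Each returns a list of dicts, best first, with "score" (0 to 1); they miss things now and then, are a little off and sometimes report something else, mostly with a low value. They report only what shows in the picture. A call takes as long as a camera call.
- arm.outline_of(camera, target): "pixels" (384x512 bool, what is visible of it).
- arm.landmark_of(camera, target): "point" ([x, y, z] in m, in world coordinates, good to about 4 mm: a listed point, or the origin of a listed thing).
The state is a dict: "time": time; "qpos": joint angles; "qvel": joint speeds; "effort": joint torques, N m; "position": TCP position; "tool_rot": TCP orientation; "contact_force": force on the tool from outside, world axes, zero at the start; "ft_torque": the same for the moment, N m; "opening": opening from 0.0 (shut) to 1.0 (fully open).
Only numpy, scipy, OpenCV 4.12 (cv2) and the standard library are available. Lean on these libraries where they do the work, as an engineer would, in place of code of your own. Each camera call takes 0.05 s, during which the arm holds its last target. There are 200 camera calls.

## Working session

There is one attempt and no reset: what is moved stays moved. The work goes in short steps, Python scripts to look and compute and a tool call to move; the robot and the scene stay as the last step left them, time stands still between calls to the robot, and variables do not carry over. Pictures are saved under pics/ and viewed, about 8 in all and at most 12, crops included, and the job is handed in when it is done.

Besides the shell and the picture viewer there is one more tool, called after "Emit:" by a JSON object that holds its "op" and its "data", one argument or row to a line. apply_moves: Moves the arm, as the interface text tells. Its arguments: {"type":"object","properties":{"increments":{"type":"array"}},"required":["increments"]}

```bash
mkdir -p pics; cat > h.py <<'E'
import numpy as np,cv2
from plant import arm
def look(n,f):
    im=arm.snapshot(n); cv2.imwrite('pics/'+f,im[:,:,::-1]); return im
def st():
    s=arm.sense(); print('t',round(s['time'],2),'pos',np.round(s['position'],4),'F',np.round(s['contact_force'],1),'op',round(s['opening'],2)); return s
E
python3 - <<'E'
from h import *
a=look('scene','s1.png');b=look('top','t1.png')
cv2.imwrite('pics/both1.png',np.hstack([cv2.resize(a,(400,300)),cv2.resize(b,(400,300))])[:,:,::-1])
for c in('scene','top'):
  for t in('housing','cover_face','cover_edge','slot','tongue_tip','beaker','tape','jar'):
    print(c,t,[(np.round(r['point'],4).tolist(),round(r['score'],2)) for r in arm.landmark_of(c,t)[:2]])
s=st();print(np.round(s['tool_rot'],3))
E
```

```text
scene housing [([0.6124, 0.0705, 0.0011], 0.92), ([0.6241, 0.0684, 0.1381], 0.55)]
scene cover_face [([0.6222, 0.0714, 0.1389], 0.74)]
scene cover_edge [([0.5788, 0.0714, 0.1619], 0.84)]
scene slot [([0.5173, 0.0806, 0.1075], 0.66)]
scene tongue_tip [([0.5446, 0.1377, 0.1015], 0.97)]
scene beaker [([0.6449, 0.2805, 0.0012], 0.77)]
scene tape [([0.6652, -0.1732, -0.0014], 0.79), ([0.6245, 0.0708, 0.1383], 0.55)]
scene jar [([0.486, -0.1292, 0.0014], 0.68)]
top housing [([0.6099, 0.0717, -0.0054], 0.68)]
top cover_face [([0.625, 0.0705, 0.1416], 0.63)]
top cover_edge [([0.5772, 0.0718, 0.1599], 0.57)]
top slot [([0.5143, 0.082, 0.1086], 0.57)]
top tongue_tip [([0.5384, 0.1338, 0.1055], 0.63)]
top beaker [([0.6509, 0.2773, 0.0012], 0.9)]
top tape [([0.667, -0.1744, 0.0036], 0.64)]
top jar [([0.479, -0.1313, -0.0029], 0.55), ([0.6687, -0.1774, 0.0007], 0.5)]
t 0.9 pos [0.1561 0.5013 0.2313] F [-0.6  0.3 -0.7] op 1.0
[[ 0.297  0.955 -0.   ]
 [ 0.955 -0.297  0.   ]
 [ 0.    -0.    -1.   ]]
```

View pics/t1.png

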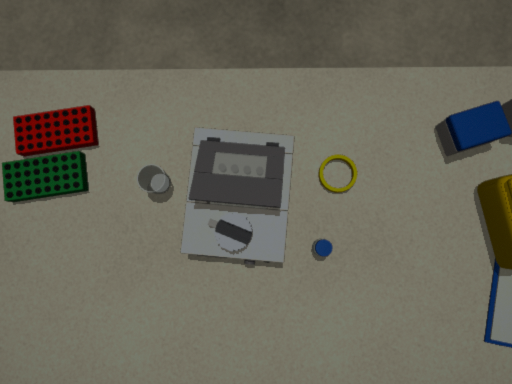

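View pics/s1.png

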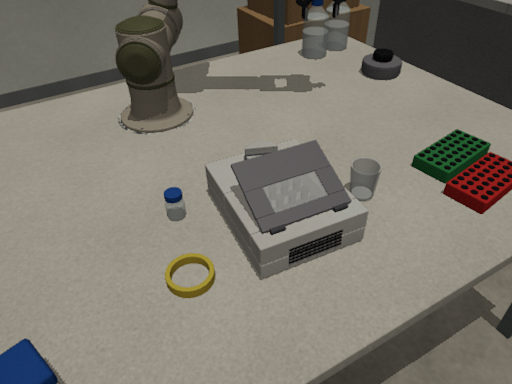

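The top view shows the cover ajar at about (238,175). The fastener is at (234,232) with its slot tilted about 67°, and the tongue is at (212,224). The beaker, tape and jar stand clear of the path. Housing yaw comes out at about -6°, the cover at about 0.41 rad and the fastener at about 0.3 rad. I'll move above the cover's free half with the fingers shut.

Emit:
{"op": "apply_moves", "data": {
  "increments": [
    {"turn":[0,0,0],"slide":[-0.5,1.0,0],"jaw":0},
    {"turn":[0,0,0],"slide":[-1.0,2.0,0],"jaw":0},
    {"turn":[0,0,0],"slide":[-1.5,3.0,0],"jaw":0},
    {"turn":[0,0,0],"slide":[-2.0,4.0,0],"jaw":0},
    {"turn":[0,0,0],"slide":[-2.5,5.0,0],"jaw":0},
    {"turn":[0,0,0],"slide":[-3.0,6.0,0],"jaw":0},
    {"turn":[0,0,0],"slide":[-3.5,7.0,0],"jaw":0},
    {"turn":[0,0,0],"slide":[-4.0,8.0,0],"jaw":0},
    {"turn":[0,0,0],"slide":[-4.5,9.0,0],"jaw":0},
    {"turn":[0,0,0],"slide":[-5.0,10.0,0],"jaw":0},
    {"turn":[0,0,0],"slide":[-5.3,10.6,0.3],"jaw":0},
    {"turn":[0,0,0],"slide":[-5.54,11.09,0.6],"jaw":0},
    {"turn":[0,0,0],"slide":[-5.54,11.09,1.0],"jaw":0},
    {"turn":[0,0,0],"slide":[-5.54,11.09,1.0],"jaw":0},
    {"turn":[0,0,0],"slide":[-5.54,11.09,1.0],"jaw":0},
    {"turn":[0,0,0],"slide":[-5.54,11.09,1.0],"jaw":0}
  ]
}}

```text
time: 2.9
position: [0.6034, 0.0722, 0.1824]
tool_rot: [[0.297, 0.955, 0.002], [0.955, -0.297, -0.0], [0.0, 0.002, -1.0]]
contact_force: [0.0, -0.5, -0.5]
opening: 0.002
```

Emit:
{"op": "apply_moves", "data": {
  "increments": [
    {"turn":[0,0,0],"slide":[0,0,0.15],"jaw":0},
    {"turn":[0,0,0],"slide":[0,0,0.3],"jaw":0},
    {"turn":[0,0,0],"slide":[0,0,0.45],"jaw":0},
    {"turn":[0,0,0],"slide":[0,0,0.6],"jaw":0},
    {"turn":[0,0,0],"slide":[0,0,0.75],"jaw":0},
    {"turn":[0,0,0],"slide":[0,0,0.9],"jaw":0},
    {"turn":[0,0,0],"slide":[0,0,1.05],"jaw":0},
    {"turn":[0,0,0],"slide":[0,0,1.2],"jaw":0},
    {"turn":[0,0,0],"slide":[0,0,1.35],"jaw":0},
    {"turn":[0,0,0],"slide":[0,0,1.45],"jaw":0},
    {"turn":[0,0,0],"slide":[0,0,1.55],"jaw":0},
    {"turn":[0,0,0],"slide":[0,0,1.6],"jaw":0},
    {"turn":[0,0,0],"slide":[0,0,1.6],"jaw":0}
  ]
}}

```text
time: 4.53
position: [0.6032, 0.0719, 0.1011]
tool_rot: [[0.297, 0.955, 0.0], [0.955, -0.297, -0.0], [0.0, 0.0, -1.0]]
contact_force: [0.1, 0.0, -0.1]
opening: -0.001
```

Emit:
{"op": "apply_moves", "data": {
  "increments": [
    {"turn":[0,0,0],"slide":[0,0,0.03],"jaw":0},
    {"turn":[0,0,0],"slide":[0,0,0.05],"jaw":0},
    {"turn":[0,0,0],"slide":[0,0,0.07],"jaw":0},
    {"turn":[0,0,0],"slide":[0,0,0.07],"jaw":0}
  ]
}}

```text
time: 5.03
position: [0.6033, 0.072, 0.098]
tool_rot: [[0.297, 0.955, 0.0], [0.955, -0.297, -0.0], [0.0, 0.0, -1.0]]
contact_force: [-0.7, -0.2, 2.8]
opening: 0.002
```

```bash
python3 - <<'E'
from h import *
st();a=look('scene','s2.png')
cv2.imwrite('pics/s2c.png',cv2.resize(a[120:280,180:400],None,fx=3,fy=3,interpolation=2)[:,:,::-1])
E
```

```text
t 5.03 pos [0.6033 0.072  0.098 ] F [-0.7 -0.2  2.8] op 0.0
```

View pics/s2c.png

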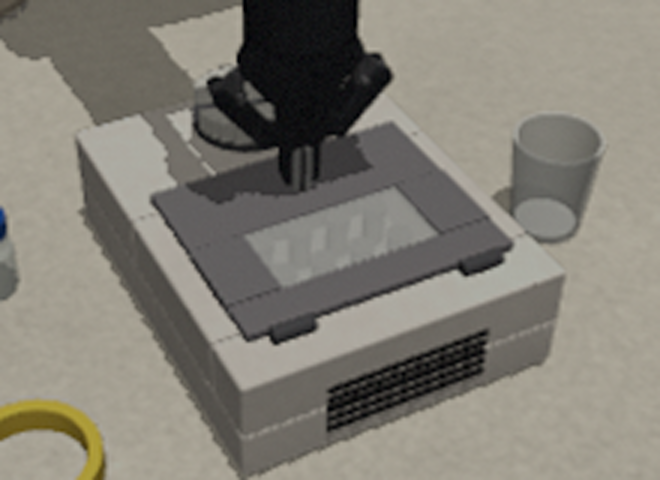

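The cover now looks flat, with the fingertips on its grey half at crop pixel (300,180). Contact is only 2.8 N, so I'll press harder to make sure it's seated.

Emit:
{"op": "apply_moves", "data": {
  "increments": [
    {"turn":[0,0,0],"slide":[0,0,0.02],"jaw":0},
    {"turn":[0,0,0],"slide":[0,0,0.03],"jaw":0},
    {"turn":[0,0,0],"slide":[0,0,0.03],"jaw":0}
  ]
}}

```text
time: 5.45
position: [0.6033, 0.072, 0.098]
tool_rot: [[0.297, 0.955, 0.001], [0.955, -0.297, -0.0], [0.0, 0.001, -1.0]]
contact_force: [-5.0, 0.5, 15.2]
opening: 0.002
```

The cover is seated: z didn't change while the force rose to 15 N. Next I'll lift off, step aside, and take another look at the fastener.

Emit:
{"op": "apply_moves", "data": {
  "increments": [
    {"turn":[0,0,0],"slide":[0,0,-0.5],"jaw":0},
    {"turn":[0,0,0],"slide":[0,0,-1.2],"jaw":0},
    {"turn":[0,0,0],"slide":[0.5,0,-2.1],"jaw":40},
    {"turn":[0,0,0],"slide":[1.5,-0.5,-2.2],"jaw":40},
    {"turn":[0,0,0],"slide":[2.5,-1,-2.2],"jaw":40},
    {"turn":[0,0,0],"slide":[3.5,-1.5,-2.2],"jaw":40},
    {"turn":[0,0,0],"slide":[3.5,-1.5,-2.2],"jaw":40},
    {"turn":[0,0,0],"slide":[3.5,-1.5,-2.2],"jaw":40},
    {"turn":[0,0,0],"slide":[3.5,-1.5,-2.2],"jaw":40}
  ]
}}

```text
time: 6.58
position: [0.584, 0.2601, 0.2061]
tool_rot: [[0.299, 0.954, -0.0], [0.954, -0.299, -0.0], [-0.0, -0.0, -1.0]]
contact_force: [0.3, 0.3, -0.7]
opening: 0.468
```

```bash
python3 - <<'E'
from h import *
st();R={}
for k in range(3):
 for c in('scene','top'):
  a=look(c,c+'3.png')
  for t in('housing','cover_edge','cover_face','slot','tongue_tip'):
    L=arm.landmark_of(c,t)
    if L:R.setdefault((t,c),[]).append(L[0]['point'])
for k in sorted(R):print(k,np.round(np.mean(R[k],0),4),np.round(np.std(R[k],0),4))
cv2.imwrite('pics/t3c.png',cv2.resize(a[110:280,160:320],None,fx=3.5,fy=3.5,interpolation=2)[:,:,::-1])
E
```

```text
t 6.58 pos [0.584  0.2601 0.2061] F [ 0.3  0.3 -0.7] op 0.47
('cover_edge', 'scene') [0.5633 0.076  0.0986] [0.0004 0.002  0.0015]
('cover_edge', 'top') [0.5647 0.0737 0.0972] [0.0014 0.0013 0.0004]
('cover_face', 'scene') [0.6113 0.0722 0.0953] [0.001  0.0018 0.0003]
('cover_face', 'top') [0.6126 0.0705 0.1011] [0.0003 0.0011 0.001 ]
('housing', 'scene') [ 0.6101  0.0716 -0.0014] [0.0003 0.0021 0.0018]
('housing', 'top') [ 0.611   0.0747 -0.0051] [0.001  0.0006 0.0013]
('slot', 'scene') [0.5173 0.0801 0.1087] [0.0009 0.0009 0.0017]
('slot', 'top') [0.5165 0.0803 0.1067] [0.0016 0.0021 0.0016]
('tongue_tip', 'scene') [0.5453 0.1378 0.1041] [0.0005 0.0006 0.0008]
('tongue_tip', 'top') [0.5397 0.1353 0.1062] [0.0013 0.0013 0.0006]
```

View pics/t3c.png

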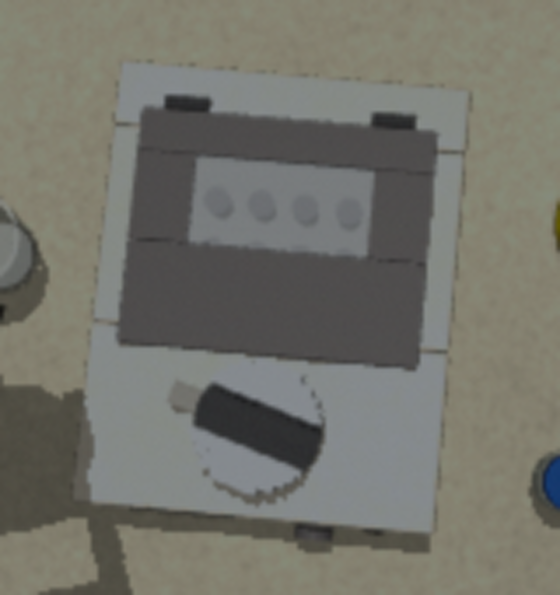

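The cover is flat. The slot runs from (200,400) to (315,455) in the crop, at about 66° in the world frame. The measured slot position is (0.517, 0.080), which agrees with the position implied by the cover edge. I'll move above the slot with the jaws along it.

Emit:
{"op": "apply_moves", "data": {
  "increments": [
    {"turn":[0,0,0.3],"slide":[-0.8,-0.05,0],"jaw":40},
    {"turn":[0,0,0.6],"slide":[-1.6,-0.1,0],"jaw":40},
    {"turn":[0,0,0.9],"slide":[-2.4,-0.15,0],"jaw":40},
    {"turn":[0,0,1.1],"slide":[-3.2,-0.2,0],"jaw":40},
    {"turn":[0,0,1.1],"slide":[-3.83,-0.2,0.2],"jaw":40},
    {"turn":[0,0,1.1],"slide":[-3.83,-0.2,0.7],"jaw":40},
    {"turn":[0,0,1.1],"slide":[-3.83,-0.2,1.2],"jaw":40},
    {"turn":[0,0,1.1],"slide":[-3.83,-0.2,1.2],"jaw":40},
    {"turn":[0,0,1.1],"slide":[-3.83,-0.2,1.2],"jaw":40},
    {"turn":[0,0,1.1],"slide":[-3.83,-0.2,1.2],"jaw":40}
  ]
}}

```text
time: 9.62
position: [0.5176, 0.0815, 0.1474]
tool_rot: [[0.405, 0.914, 0.002], [0.914, -0.405, -0.0], [0.001, 0.002, -1.0]]
contact_force: [-0.0, 0.3, 0.2]
opening: 0.468
```

Emit:
{"op": "apply_moves", "data": {
  "increments": [
    {"turn":[0,0,0],"slide":[-0.02,0,0.2],"jaw":40},
    {"turn":[0,0,0],"slide":[-0.02,0,0.4],"jaw":40},
    {"turn":[0,0,0],"slide":[-0.02,0,0.5],"jaw":40},
    {"turn":[0,0,0],"slide":[-0.02,0,0.6],"jaw":40},
    {"turn":[0,0,0],"slide":[-0.02,0,0.6],"jaw":40},
    {"turn":[0,0,0],"slide":[-0.02,0,0.6],"jaw":40}
  ]
}}

```text
time: 10.38
position: [0.5168, 0.0806, 0.1165]
tool_rot: [[0.405, 0.914, 0.0], [0.914, -0.405, -0.0], [0.0, 0.0, -1.0]]
contact_force: [0.2, 0.1, -0.0]
opening: 0.467
```

Emit:
{"op": "apply_moves", "data": {
  "increments": [
    {"turn":[0,0,0],"slide":[0,0,0.06],"jaw":40},
    {"turn":[0,0,0],"slide":[0,0,0.12],"jaw":40},
    {"turn":[0,0,0],"slide":[0,0,0.12],"jaw":40}
  ]
}}

```text
time: 10.75
position: [0.5166, 0.0806, 0.11]
tool_rot: [[0.405, 0.914, -0.001], [0.914, -0.405, 0.0], [-0.0, -0.001, -1.0]]
contact_force: [-0.8, 0.3, 0.5]
opening: 0.467
```

```bash
python3 - <<'E'
from h import *
st();a=look('scene','s4.png');b=look('top','t4.png')
f=lambda i:cv2.resize(i,(400,400),interpolation=2)
cv2.imwrite('pics/c4.png',np.hstack([f(a[110:230,200:320]),f(b[180:280,180:280])])[:,:,::-1])
E
```

```text
t 10.75 pos [0.5166 0.0806 0.11  ] F [-0.8  0.3  0.5] op 0.47
```

View pics/c4.png

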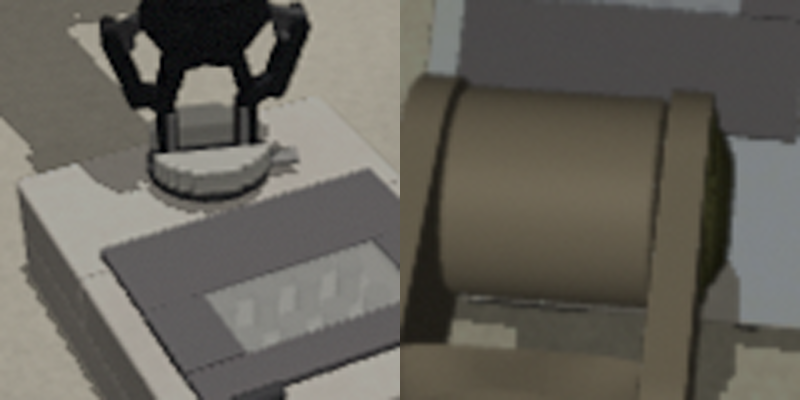

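Both fingertips are in the slot, behind the near cheek at crop pixel (210,150). I'll turn clockwise now.

Emit:
{"op": "apply_moves", "data": {
  "increments": [
    {"turn":[0,0,0.8],"slide":[0,0,0],"jaw":40},
    {"turn":[0,0,1.6],"slide":[0,0,0],"jaw":40},
    {"turn":[0,0,2.4],"slide":[0,0,0],"jaw":40},
    {"turn":[0,0,3.2],"slide":[0,0,0],"jaw":40},
    {"turn":[0,0,4.0],"slide":[0,0,0],"jaw":40},
    {"turn":[0,0,4.8],"slide":[0,0,0],"jaw":40},
    {"turn":[0,0,5.6],"slide":[0,0,0],"jaw":40},
    {"turn":[0,0,6.4],"slide":[0,0,0],"jaw":40},
    {"turn":[0,0,7.2],"slide":[0,0,0],"jaw":40},
    {"turn":[0,0,8.0],"slide":[0,0,0],"jaw":40},
    {"turn":[0,0,8.8],"slide":[0,0,0],"jaw":40},
    {"turn":[0,0,9.6],"slide":[0,0,0],"jaw":40},
    {"turn":[0,0,10.4],"slide":[0,0,0],"jaw":40},
    {"turn":[0,0,11.2],"slide":[0,0,0],"jaw":40},
    {"turn":[0,0,11.8],"slide":[0,0,0],"jaw":40},
    {"turn":[0,0,12.3],"slide":[0,0,0],"jaw":40},
    {"turn":[0,0,12.3],"slide":[0,0,0],"jaw":40}
  ]
}}

```text
time: 12.98
position: [0.5168, 0.0806, 0.1104]
tool_rot: [[0.991, -0.133, 0.0], [-0.133, -0.991, 0.0], [0.0, -0.0, -1.0]]
contact_force: [-0.2, -1.1, 0.0]
opening: 0.469
```

```bash
python3 - <<'E'
from h import *
s=st();print(s['ft_torque'],np.degrees(np.arctan2(s['tool_rot'][1][0],s['tool_rot'][0][0])))
for c in('scene','top'):
  look(c,c+'5.png')
  for t in('slot','tongue_tip','cover_edge'):print(c,t,[np.round(r['point'],4) for r in arm.landmark_of(c,t)[:1]])
E
```

```text
t 12.97 pos [0.5168 0.0806 0.1104] F [-0.2 -1.1  0. ] op 0.47
[0.0509771  0.01293682 0.08286653] -7.657087356038171
scene slot [array([0.5195, 0.0826, 0.1064])]
scene tongue_tip [array([0.5851, 0.0819, 0.1047])]
scene cover_edge [array([0.5645, 0.0775, 0.1001])]
top slot [array([ 0.4804, -0.1319, -0.0026])]
top tongue_tip []
top cover_edge [array([0.5639, 0.076 , 0.0978])]
```

Emit:
{"op": "apply_moves", "data": {
  "increments": [
    {"turn":[0,0,0.4],"slide":[0,0,0],"jaw":40},
    {"turn":[0,0,0.8],"slide":[0,0,0],"jaw":40},
    {"turn":[0,0,0.8],"slide":[0,0,0],"jaw":40}
  ]
}}

```text
time: 13.75
position: [0.5168, 0.0807, 0.1103]
tool_rot: [[0.976, -0.216, 0.0], [-0.216, -0.976, 0.0], [0.0, -0.0, -1.0]]
contact_force: [0.4, 1.4, 0.4]
opening: 0.467
```

```bash
python3 -c "
from h import *
s=st();print(s['ft_torque'],np.degrees(np.arctan2(s['tool_rot'][1][0],s['tool_rot'][0][0])))"
```

```text
t 13.75 pos [0.5168 0.0807 0.1103] F [0.4 1.4 0.4] op 0.47
[ 0.24449488 -0.08031788  0.05183751] -12.45858657942791
```

Emit:
{"op": "apply_moves", "data": {
  "increments": [
    {"turn":[0,0,0.3],"slide":[0,0,0],"jaw":40},
    {"turn":[0,0,0.6],"slide":[0,0,0],"jaw":40},
    {"turn":[0,0,0.6],"slide":[0,0,0],"jaw":40}
  ]
}}

```text
time: 14.12
position: [0.5168, 0.0807, 0.1104]
tool_rot: [[0.961, -0.276, 0.0], [-0.276, -0.961, -0.0], [0.0, 0.0, -1.0]]
contact_force: [1.9, 3.2, 1.5]
opening: 0.468
```

```bash
python3 -c "
from h import *
s=st();print(s['ft_torque'],np.degrees(np.arctan2(s['tool_rot'][1][0],s['tool_rot'][0][0])))"
```

```text
t 14.12 pos [0.5168 0.0807 0.1104] F [1.9 3.2 1.5] op 0.47
[ 0.49817286 -0.21876266  0.85385953] -16.033786741618698
```

The torque has risen to 0.85 N m, far above the 0.12 friction, so the fastener is at its stop. I'll back off within the slack, lift clear and check.

Emit:
{"op": "apply_moves", "data": {
  "increments": [
    {"turn":[0,0,-0.6],"slide":[0,0,0],"jaw":40},
    {"turn":[0,0,-1.2],"slide":[0,0,0],"jaw":40},
    {"turn":[0,0,-1.2],"slide":[0,0,0],"jaw":40},
    {"turn":[0,0,-1.2],"slide":[0,0,-0.3],"jaw":40},
    {"turn":[0,0,-1.2],"slide":[0,0,-0.8],"jaw":40},
    {"turn":[0,0,-1.2],"slide":[0,0,-1.5],"jaw":40},
    {"turn":[0,0,-1.2],"slide":[0,0,-2.2],"jaw":40},
    {"turn":[0,0,-1.2],"slide":[0,-1,-2.5],"jaw":40},
    {"turn":[0,0,-1.2],"slide":[0,-2,-2.5],"jaw":40},
    {"turn":[0,0,-1.2],"slide":[0,-3,-2.5],"jaw":40},
    {"turn":[0,0,-1.2],"slide":[0,-4,-2.5],"jaw":40},
    {"turn":[0,0,-1.2],"slide":[0,-4,-2.5],"jaw":40},
    {"turn":[0,0,-1.2],"slide":[0,-4,-2.5],"jaw":40}
  ]
}}

```text
time: 15.75
position: [0.572, 0.2722, 0.2359]
tool_rot: [[0.988, -0.155, 0.0], [-0.155, -0.988, -0.0], [0.0, 0.0, -1.0]]
contact_force: [0.0, -1.3, -0.2]
opening: 0.469
```

```bash
python3 - <<'E'
from h import *
s=st()
R={}
for k in range(3):
 for c in('scene','top'):
  a=look(c,c+'6.png')
  for t in('housing','cover_edge','cover_face','slot','tongue_tip','beaker','tape','jar'):
    L=arm.landmark_of(c,t)
    if L:R.setdefault((t,c),[]).append(L[0]['point'])
for k in sorted(R):print(k,np.round(np.median(R[k],0),4))
b=cv2.imread('pics/scene6.png')
f=lambda i:cv2.resize(i,(400,400),interpolation=2)
cv2.imwrite('pics/c6.png',np.hstack([f(b[130:290,190:350]),f(a[130:270,170:310,::-1])]))
E
```

```text
t 15.75 pos [0.572  0.2722 0.2359] F [ 0.  -1.3 -0.2] op 0.47
('beaker', 'scene') [0.6452 0.2785 0.0036]
('beaker', 'top') [6.483e-01 2.765e-01 2.000e-04]
('cover_edge', 'scene') [0.5631 0.0783 0.0976]
('cover_edge', 'top') [0.5652 0.0751 0.0972]
('cover_face', 'scene') [0.6132 0.0742 0.0963]
('cover_face', 'top') [0.6126 0.0688 0.1003]
('housing', 'scene') [0.6113 0.0708 0.    ]
('housing', 'top') [ 0.6086  0.0738 -0.0038]
('jar', 'scene') [ 4.861e-01 -1.283e-01 -3.000e-04]
('jar', 'top') [ 0.4813 -0.1291 -0.0018]
('slot', 'scene') [0.5178 0.081  0.1081]
('slot', 'top') [0.5176 0.0802 0.1084]
('tape', 'scene') [ 0.6659 -0.1737 -0.0015]
('tape', 'top') [ 0.6695 -0.1751  0.0009]
('tongue_tip', 'scene') [0.5845 0.0725 0.1042]
('tongue_tip', 'top') [0.5771 0.0711 0.1058]
```

View pics/c6.png

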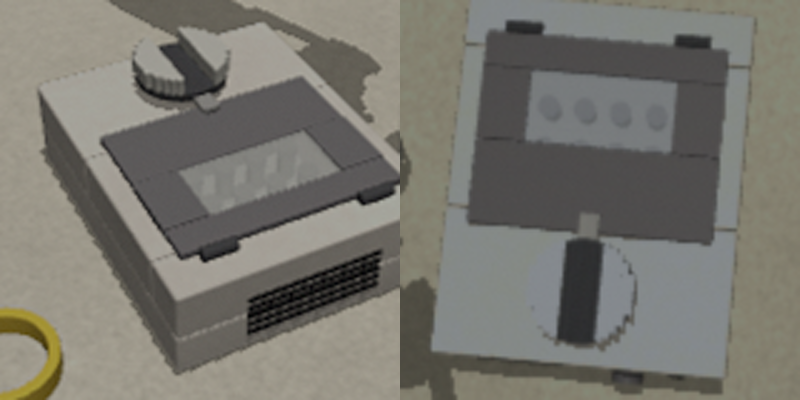

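The tongue lies over the cover's edge at (590,222). The slot runs parallel to the housing's sides, at about 5.6° against 5.7° in pixels. The beaker, tape and jar haven't moved, so I'm handing in.

```bash
python3 -c "
from plant import arm
print(arm.close_job())"
```

```text
the job is handed in; nothing more can be done
None
```

The cover is shut and the fastener is turned to its locked stop. I handed the job in at about 16 s of the 51 s allowed; the hand-in reports no verdict.

- **Cover:** I pushed it down with closed fingertips to a height of 98 mm. It held there at 15 N without moving further. The networks place its free edge at about 97 mm, against 98 mm nominal.
- **Fastener:** I set both fingertips, 40 mm apart, in the slot and turned them clockwise until the torque jumped to 0.85 N m, far above the 0.12 N m friction. I then backed off within the slack and lifted clear.
- **Last checks:** The slot is parallel to the housing's sides (about 5.6° against 5.7° in the top picture), and the tongue lies over the cover's edge. The beaker, tape roll and jar are where they started, within measuring noise. The arm is clear of everything.
- **Disagreements:** The two cameras differ by about 7 mm on the tongue tip's forward position, x = 0.5845 m against 0.5771 m. One reading of the slot from the top camera, taken while the arm hid it, was plainly false and I ignored it. No check failed.

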